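# Lay the coffee tray: pot stand out of the dish basket, coffee pot on it

## Task

Finish laying the coffee tray: lift the wooden pot stand (the small square board with two runners on its back) out of the dish basket and lay it on its runners, smooth face up, in the middle of the clear end of the tray, without throwing it or letting it drop through the air. Then stand the coffee pot upright in the middle of the pot stand, keeping it upright all the way and setting it down gently. Leave the other things in the basket and on the tray as they are.

Things in the scene. Friction and masses are not known exactly. Their poses are not given: they have to be found in the camera images.
- dish_basket: Fixed steel dish basket, 240 (its x) x 170 (its y) mm, origin under its centre. Floor 6 mm up, walls 35 mm high. Three places at its x = -66, 0, +66 mm (y about 0), each between two wire arches across y (wire 5 mm thick, top 57 mm above the worktop, 26 mm clear between the pair). One item stands on edge in each place; which one where varies.
- pot_stand: Wooden pot stand, about 0.12 kg, 110 x 110 x 20 mm overall: a 10 mm board with two 10 mm thick runners on its back. Starts on edge in the basket, its x along the basket's x. Origin: middle of its lower edge as it stands there, half way through the 20 mm. Its z runs up the board (0 to 110 mm), y across (-55 to 55 mm), x out of the smooth face. Laid down properly, its x points up.
- stand_mid (a point): Middle of the pot stand, at its (0, 0, 55) mm, same axes; 10 mm above what the stand lies on when laid. The board fills its x = 0 to +10 mm (smooth face at +10). The runners fill x = -10 to 0 mm, 12 mm wide, centred at y = -38 and +38 mm, full length along z: between them the 10 mm board can be pinched by its top edge from above.
- tray: Fixed dark wooden tray, 240 (its x) x 320 (its y) mm, rim 18 mm high and 6 mm thick, floor 6 mm above the worktop. Origin under its centre. The cup and the sugar bowl stand in the half at -y; the half at +y is the clear end.
- tray_clear (a point): Middle of the tray's clear end, on the tray's floor: at the tray's (0, 75, 6) mm, same axes as the tray.
- coffee_pot: Aluminium coffee pot, about 0.45 kg, on the worktop. Origin: centre of its underside, z up. Base 76 mm across, waist 56 mm at height 70 mm, plain upper body 60 mm across from 80 to 118 mm (grip it across its y), lid knob up to 139 mm. Black handle on its +x side at heights 53 to 119 mm, 81 mm out from the axis; short spout on its -x side at 105 to 117 mm, 43 mm out.
- bread_board: Plain wooden board without runners, 110 x 115 x 14 mm thick (along its x), standing on edge in the basket. Origin at the middle of its lower edge. To be left alone.
- baking_tin: Small shallow dark steel baking tin, 110 x 105 x 20 mm deep (along its x), standing on edge in the basket. Origin at the middle of its lower edge. To be left alone.
- cup: White cup on its saucer (one piece), 104 mm across, 59 mm high, on the tray. Origin under its centre. To be left alone.
- sugar_bowl: White lidded sugar bowl, 72 mm across, 68 mm high, on the tray. Origin under its centre. To be left alone.

How it is judged:
On the way:
1. the pot stand lies on its runners, smooth face up, let go, in the clear end of the tray, before the coffee pot is set on it (angle between pot_stand's own x axis and vertical below 0.12 rad and horizontal distance between stand_mid and tray_clear below 0.04 m and height (world z) of stand_mid below 0.021 m and contact force between each of the fingers, coffee_pot and pot_stand below 0.1 N), for 0.2 s.
At the end, for the whole second after the job is handed in: The pot stand lies flat on its runners on the tray's floor, smooth face up (within 0.12 rad), its middle within 40 mm of the middle of the clear end; the coffee pot stands upright (within 0.1 rad) on it, its axis within 20 mm of the stand's middle; both are at rest (angle between pot_stand's own x axis and vertical below 0.12 rad and horizontal distance between stand_mid and tray_clear below 0.04 m and height (world z) of stand_mid below 0.021 m and horizontal distance between coffee_pot and stand_mid below 0.02 m and angle between coffee_pot's own z axis and vertical below 0.1 rad and height (world z) of coffee_pot between 0.022 and 0.031 m and contact force between coffee_pot and pot_stand above 1 N and linear speed of each of coffee_pot, pot_stand below 0.02 m/s); the robot touches nothing.
It fails at once if the coffee pot is tipped by more than 0.5 rad (angle between coffee_pot's own z axis and vertical above 0.5 rad).
It fails at once if the coffee pot is dropped (moves faster than 0.6 m/s with no finger touching it, a fall of about 18 mm) (linear speed of coffee_pot above 0.6 m/s and contact force between the fingers and coffee_pot below 0.05 N).
It fails at once if the pot stand is thrown or dropped (moves faster than 1.1 m/s with no finger touching it, a free fall of about 60 mm; tipping down from its edge is allowed) (linear speed of pot_stand above 1.1 m/s and contact force between the fingers and pot_stand below 0.05 N).
It fails at once if the bread board or the baking tin is lifted, tipped over or moved by more than 30 mm (distance of any of bread_board, baking_tin from where it was at the start of the episode above 0.03 m or angle between any of bread_board, baking_tin's own z axis and vertical above 0.6 rad).
It fails at once if the cup or the sugar bowl is tipped or moved by more than 30 mm (distance of any of cup, sugar_bowl from where it was at the start of the episode above 0.03 m or angle between any of cup, sugar_bowl's own z axis and vertical above 0.5 rad).
It also fails if it takes over 67 s, if anything falls off the work surface, if the arm or the gripper's body presses on something with over 40 N, if the wrist force passes 120 N, or if a joint passes its speed limit or range.

## Robot

A 7-joint arm with a two-finger parallel gripper is mounted at the origin on the work surface. World frame = base frame: x ahead of the robot, y to its left, z up, the work surface at z = 0. Lengths are in m, angles in rad, forces in N, time in s.
With the tool pointing down it reaches from about 0.4 to 0.85 m from the base axis. Payload 10.4 kg.
Tool frame: the origin (TCP) lies between the finger pads; the fingertips stand 19 mm ahead of it and the grasp point (between the pads) is the TCP (manip.tips_ahead is the distance from the TCP to the fingertips, in m); z points along the fingers, y is the line along which they close (so a half turn about z gives the same grasp; the last joint's range is limited). The gripper opens to 85 mm and grips with 20 to 120 N. Pads are 22 mm wide; open, the fingers measure 114 mm over their backs; the gripper's body (76 mm by 85 mm) begins 54 mm behind the grasp point. The pads swing forward as they close: fully open they stand 13 mm farther back than shut.
Start: joints at [1.251, 0.332, -0.065, 1.46, 0.022, 1.35, -0.088], TCP at [0.183, -0.598, 0.25] pointing down, gripper open.
Joint ranges: [-2.6, 2.6], [-0.5, 2.12], [-1.47, 1.34], [0.16, 2.42], [-1.27, 4.41], [0.06, 2.06], [-2.6, 2.6]. Speed limits (rad/s): [2.22, 2.22, 2.79, 2.79, 3.14, 3.14, 3.14].

## Interface

Orientations are given as a unit quaternion [x, y, z, w].
In Python, from workcell import manip, viewer gives the robot as it stands.
- The arm moves only by the tool arm_command, never from a script. Its argument "series" is text: rows parted by semicolons, each of 5 numbers parted by spaces: the closure, from 0 (fully open) to 1 (shut), then the shift along the tool's x, y, z normalised to -1 to 1, where 1 is 0.4 m, then the turn about the tool's z normalised to -1 to 1, where 1 is 180 degrees. In form: jaw tx ty tz spin; .... A call has exactly 10 rows; each row shifts and turns the commanded pose from where the row before left it, along the tool's axes as they then stand; what a row does not reach is not made up. A row lasts 1/8 s, in which the tool goes at most 62.5 mm and 10.7 degrees, less where a joint would pass 70% of its speed; a pose out of reach is approached as far as the arm can. A call with a number of a shift or a turn outside -1 to 1 is refused whole. A call with a gripper value outside its range is refused whole. The fingers move at their own pace and stop on an object; "newtons" is the grip in N (left out, the last holds). Time passes only in rows, so rows that do not move let the fingers close, or fill a call up. It gives the time, the measured TCP pose, the force, the opening and the grip force at its end, in the units of the state.
- manip.get_obs(): the state, without advancing time (a new reading comes with each control period).
- viewer.camera(name): name is "scene" or "top"; returns a dict with "pixels" (400x640x3 uint8, red, green, blue), "intrinsics" (3x3 intrinsics, pixels), "D" ([k1, k2, p1, p2, k3] as OpenCV has them; the pictures are not rectified), "extrinsics" (4x4, takes a point from world to camera coordinates). Camera axes: x right, y up, looking along -z (the intrinsics and any distortion apply to the point x, -y, -z); pixel columns grow to the right and rows downward; lengths in m; the calibration is good to about 2 mm. A picture is of the moment at which its call begins. There is no depth.
- manip.hand_in(): hands the job in; it is judged then, once.
The state is a dict: "clock": time; "joint_pos": joint angles; "joint_velocities": joint speeds; "tau": joint torques, N m; "position": TCP position; "ee_rot": TCP orientation; "ft_force": force on the tool from outside, world axes, zero at the start; "torque": the same for the moment, N m; "grip_width": opening from 0.0 (shut) to 1.0 (fully open); "grasp_force": force on a finger pad.
Only numpy, scipy, OpenCV 4.12 (cv2) and the standard library are available. Lean on these libraries where they do the work, as an engineer would, in place of code of your own. Each camera call takes 0.05 s, during which the arm holds its last target. There are 200 camera calls.

## Working session

There is one attempt and no reset: what is moved stays moved. The work goes in short steps, Python scripts to look and compute and a tool call to move; the robot and the scene stay as the last step left them, time stands still between calls to the robot, and variables do not carry over. Pictures are saved under pics/ and viewed, at most 10 in all, crops included, and the job is handed in when it is done.

Besides the shell and the picture viewer there is one more tool, called after ">>>" in YAML: its name, and indented under it one key for each argument. arm_command: Moves the arm, as the interface text tells. Scaled input: -1 to 1 covers 0.4 m each way for a shift and 180 degrees each way for a turn. Its arguments: {"type":"object","properties":{"series":{"type":"string"},"newtons":{"type":"number"}},"required":["series"]}

```bash
mkdir -p pics; ls; python3 - <<'E'
from workcell import manip, viewer
import cv2,numpy as np,pickle
d={}
for n in("scene","top"):
    c=viewer.camera(n);d[n]=c
    cv2.imwrite(f"pics/{n}0.png",c["pixels"][:,:,::-1])
    print(n,c["intrinsics"],c["D"],c["extrinsics"])
pickle.dump(d,open("c0.pkl","wb"))
print(manip.get_obs(),manip.tips_ahead)
E
```

```text
pics
scene [[463.95380788   0.         321.92063579]
 [  0.         463.95380788 196.53454292]
 [  0.           0.           1.        ]] [-0.126076  0.        0.        0.        0.      ] [[-0.52247003  0.85255794 -0.01303959  0.28436728]
 [-0.52240774 -0.30798397  0.79513271  0.21730927]
 [ 0.67388072  0.422245    0.60629526 -1.47491016]
 [ 0.          0.          0.          1.        ]]
top [[365.67638337   0.         319.18421349]
 [  0.         365.67638337 205.93921587]
 [  0.           0.           1.        ]] [-0.07364777  0.          0.          0.          0.        ] [[ 0.02445185 -0.99960518 -0.01384177 -0.00920008]
 [ 0.99654787  0.02327356  0.07969112 -0.54490733]
 [-0.07933751 -0.01574258  0.9967235  -0.89051246]
 [ 0.          0.          0.          1.        ]]
{'clock': 0.1, 'joint_pos': array([ 1.25141868,  0.33280065, -0.0646862 ,  1.46086689,  0.02161404,
        1.3499146 , -0.08855818]), 'joint_velocities': array([-1.33158746e-03, -2.10074461e-03, -2.28497069e-05, -2.54588857e-03,
       -3.64580339e-04, -1.23485643e-04,  3.10913866e-04]), 'tau': array([ 2.79914420e-03, -6.26745415e+01,  4.96686122e-02, -3.92428064e+01,
        1.61643361e-02,  7.01650511e-03, -5.84055761e-05]), 'position': array([ 0.18266687, -0.59737559,  0.2495959 ]), 'ee_rot': array([ 9.89013960e-01,  1.47820729e-01, -1.33998773e-04, -6.32828617e-04]), 'ft_force': array([0.046014  , 0.90204077, 0.05759942]), 'torque': array([ 0.01192335, -0.04065613,  0.04979797]), 'grasp_force': 0.0, 'grip_width': 1.0033876842270937} 0.019
```

View pics/scene0.png

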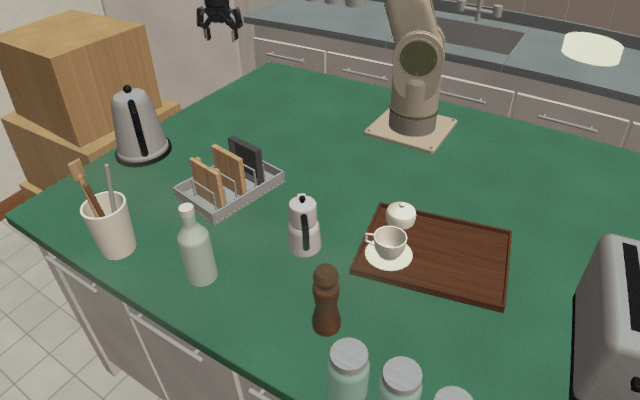

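View pics/top0.png

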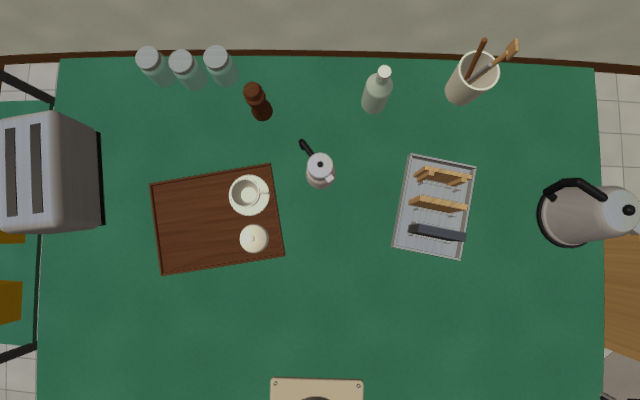

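The top view shows the basket around (433,207) with two wooden boards and the dark tin. The tray is around (217,220) with its clear end to the left, and the coffee pot is at (320,170). I'll zoom in on the basket.

```bash
python3 - <<'E'
import cv2,numpy as np
a=cv2.imread("pics/top0.png")[145:270,385:485];b=cv2.imread("pics/scene0.png")[130:220,165:295]
A=cv2.resize(a,None,fx=4,fy=4,interpolation=2);B=cv2.resize(b,None,fx=3,fy=3,interpolation=2)
o=np.zeros((500,800,3),np.uint8);o[:,:400]=A;o[:270,405:795]=B
p=cv2.imread("pics/top0.png")[130:195,290:350];P=cv2.resize(p,None,fx=3.5,fy=3.5,interpolation=2);o[272:272+P.shape[0],405:405+P.shape[1]]=P
cv2.imwrite("pics/z0.png",o)
E
```

```text
(no output)
```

View pics/z0.png

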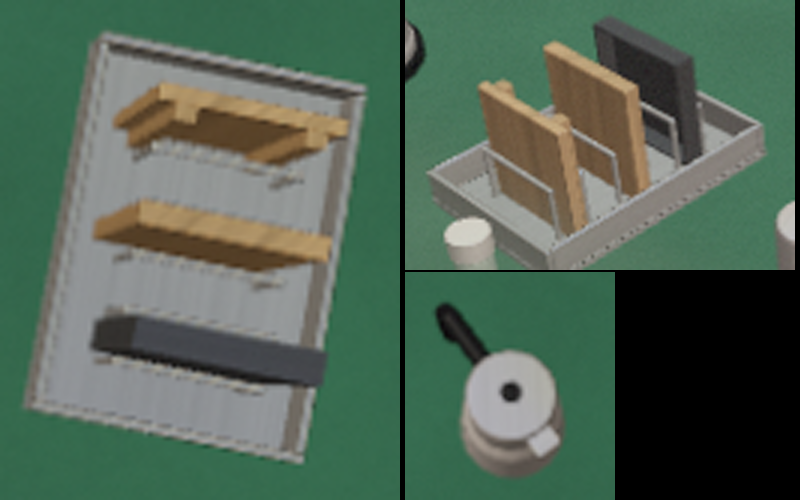

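The far item (top-view pixels about (425,166) to (472,175)) is the pot stand. Its runners face the robot and its smooth face points towards +x. Next I'll measure.

```bash
cat >h.py <<'E'
import cv2,numpy as np,pickle
def ray(c,uv):
    p=cv2.undistortPoints(np.array(uv,float).reshape(-1,1,2),c["intrinsics"],np.array(c["D"]))[:,0]
    E=c["extrinsics"];R=E[:3,:3];o=-R.T@E[:3,3]
    return o,np.c_[p[:,0],-p[:,1],-np.ones(len(p))]@R
def plane(c,uv,z):
    o,d=ray(c,uv);return o+d*((z-o[2])/d[:,2])[:,None]
def quad(m):
    cs=cv2.findContours(m,cv2.RETR_EXTERNAL,cv2.CHAIN_APPROX_NONE)[0];k=max(cs,key=cv2.contourArea)
    h=cv2.convexHull(k)
    for e in np.arange(2,20,.5):
        q=cv2.approxPolyDP(h,e,True)
        if len(q)==4:return q[:,0]
    return cv2.boxPoints(cv2.minAreaRect(k))
E
python3 - <<'E'
from h import *
np.set_printoptions(precision=4,suppress=True)
d=pickle.load(open("c0.pkl","rb"));t,s=d["top"],d["scene"]
H=cv2.cvtColor(t["pixels"],cv2.COLOR_RGB2HSV)
ng=((H[:,:,0]<55)|(H[:,:,0]>95)|(H[:,:,1]<70)).astype(np.uint8)*255
def roi(m,x0,x1,y0,y1):
    o=np.zeros_like(m);o[y0:y1,x0:x1]=m[y0:y1,x0:x1];return o
q=quad(roi(ng,135,295,155,285));P=plane(t,q,.018);print("tray",q.tolist(),P[:,:2],P.mean(0),np.linalg.norm(P-np.roll(P,1,0),axis=1))
q=quad(roi(ng,385,485,145,270));P=plane(t,q,.035);print("basket",q.tolist(),P[:,:2],P.mean(0),np.linalg.norm(P-np.roll(P,1,0),axis=1))
print("stand smooth top corners top",plane(t,[(425.5,166.2),(472,175.5)],.116),"\nscene",plane(s,[(191,157.3),(221.7,174.3)],.116))
# pot: knob in top and scene, by dark mask
G=t["pixels"].max(2);m=roi((G<60).astype(np.uint8)*255,312,330,155,175);k=cv2.moments(m,True);kt=(k['m10']/k['m00'],k['m01']/k['m00'])
G=s["pixels"].max(2);m=roi((G<60).astype(np.uint8)*255,296,308,192,203);k=cv2.moments(m,True);ks=(k['m10']/max(k['m00'],1),k['m01']/max(k['m00'],1))
print("knob",kt,ks,k['m00'],plane(t,[kt],.135),plane(s,[ks],.135))
print("handle tip top",plane(t,[(290+10/0.875*0+440/3.5-405/3.5,130+(312-272)/3.5)],.115), "spout",plane(t,[(290+(545-405)/3.5,130+(440-272)/3.5)],.115))
E
```

```text
tray [[269, 163], [284, 255], [160, 275], [149, 183]] [[0.6516 0.134 ]
 [0.4209 0.0884]
 [0.361  0.4015]
 [0.5943 0.4439]] [0.507  0.2669 0.018 ] [0.3152 0.2352 0.3188 0.2372]
basket [[410, 153], [476, 166], [460, 260], [391, 246]] [[ 0.6816 -0.2196]
 [ 0.6533 -0.3862]
 [ 0.4193 -0.3442]
 [ 0.45   -0.1739]] [ 0.551 -0.281  0.035] [0.236  0.1691 0.2378 0.173 ]
stand smooth top corners top [[ 0.6333 -0.236   0.116 ]
 [ 0.6148 -0.3426  0.116 ]] 
scene [[ 0.6071 -0.3411  0.116 ]
 [ 0.6249 -0.2237  0.116 ]]
knob (319.7894736842105, 164.0) (301.8076923076923, 198.76923076923077) 26.0 [[0.6288 0.003  0.135 ]] [[0.628  0.0041 0.135 ]]
handle tip top [[0.6839 0.0497 0.115 ]] spout [[ 0.6012 -0.0205  0.115 ]]
```

>>> arm_command:
  series: "0.3 0 0 0 -0.0583;0.3 0 0 0 -0.0583;0.3 0 0 0 -0.0583;0.3 0 0 0 -0.0583;0.3 0 0 0 -0.0583;0.3 0 0 0 -0.0583;0.3 0.08 0.08 0 0;0.3 0.08 0.08 0 0;0.3 0.08 0.08 0 0;0.3 0.08 0.08 0 0"
  newtons: 40

```text
clock: 1.35
position: [0.3321, -0.4929, 0.25]
ee_rot: [0.766, 0.643, -0.0, -0.0]
ft_force: [0.6, 0.3, 0.2]
grip_width: 0.702
grasp_force: 0.0
```

```bash
cat >g.py <<'E'
import sys,numpy as np
from workcell import manip
from scipy.spatial.transform import Rotation as R
# usage: g.py x y z alpha_deg : remaining shift in tool units at present yaw, and the spin
o=manip.get_obs();M=R.from_quat(o["ee_rot"]).as_matrix();a=np.degrees(np.arctan2(M[1,0],M[0,0]))
v=list(map(float,sys.argv[1:]))
print("t %.2f pos %s a %.1f tilt %.2f f %s w %.3f g %.1f"%(o["clock"],o["position"].round(4),a,np.degrees(np.arccos(-M[2,2])),np.round(o["ft_force"],1),o["grip_width"],o["grasp_force"]),"j",o["joint_pos"].round(2))
if v:
    print("shift/0.4 now-frame",(M.T@(np.array(v[:3])-o["position"])/.4).round(4),"spin",round((a-v[3])/180,4))
    b=np.radians(v[3]);N=np.array([[np.cos(b),np.sin(b),0],[np.sin(b),-np.cos(b),0],[0,0,-1]]).T
    print("shift after spin",(N.T@(np.array(v[:3])-o["position"])/.4).round(4))
E
python3 g.py .619 -.29 .25 80
```

```text
t 1.35 pos [ 0.3321 -0.4929  0.25  ] a 80.0 tilt 0.03 f [0.6 0.3 0.2] w 0.702 g 0.0 j [ 1.16  0.28 -0.31  1.53  0.09  1.34  0.66]
shift/0.4 now-frame [ 6.244e-01  6.180e-01 -1.000e-04] spin -0.0002
shift after spin [ 6.240e-01  6.184e-01 -1.000e-04]
```

>>> arm_command:
  series: "0.3 0.078 0.0772 0 0;0.3 0.078 0.0772 0 0;0.3 0.078 0.0772 0 0;0.3 0.078 0.0772 0 0;0.3 0.078 0.0772 0 0;0.3 0.078 0.0772 0 0;0.3 0.078 0.0772 0 0;0.3 0.078 0.0772 0 0;0.3 0 0 0.1 0;0.3 0 0 0 0"

```text
clock: 2.6
position: [0.6163, -0.2905, 0.2066]
ee_rot: [0.766, 0.643, -0.002, -0.003]
ft_force: [0.5, -1.6, 0.7]
grip_width: 0.698
grasp_force: 0.0
```

```bash
python3 g.py .619 -.29 .1 80; python3 - <<'E'
from workcell import viewer
import cv2,numpy as np
a=viewer.camera("top")["pixels"][120:270,385:505,::-1];b=viewer.camera("scene")["pixels"][60:220,150:310,::-1]
o=np.zeros((600,800,3),np.uint8)
A=cv2.resize(a,None,fx=3.3,fy=3.3,interpolation=2);B=cv2.resize(b,None,fx=2.5,fy=2.5,interpolation=2)
o[:A.shape[0],:A.shape[1]]=A;o[:B.shape[0],400:400+B.shape[1]]=B;cv2.imwrite("pics/z1.png",o[:500])
E
```

```text
t 2.60 pos [ 0.6163 -0.2905  0.2066] a 80.0 tilt 0.38 f [ 0.5 -1.6  0.7] w 0.698 g 0.0 j [ 0.67  0.52 -0.44  1.33  0.22  1.35  0.06]
shift/0.4 now-frame [0.0021 0.0083 0.2665] spin 0.0
shift after spin [0.0025 0.0065 0.2665]
```

View pics/z1.png

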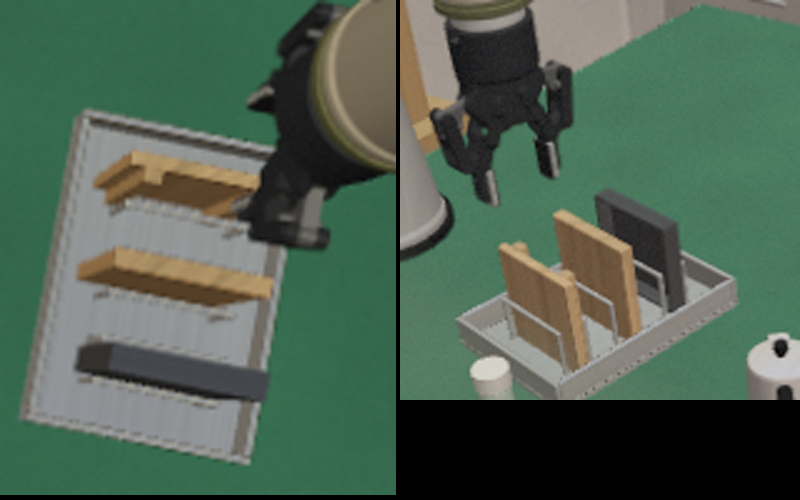

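The fingers straddle the board's top edge, so I'm descending onto it.

>>> arm_command:
  series: "0.3 0 0 0.03 0;0.3 0 0 0.03 0;0.3 0 0 0.03 0;0.3 0 0 0.03 0;0.3 0 0 0.03 0;0.3 0 0 0.03 0;0.3 0 0 0.03 0;0.3 0 0 0.03 0;0.3 0 0 0.022 0;0.3 0 0 0 0"

```text
clock: 3.95
position: [0.6176, -0.291, 0.1047]
ee_rot: [0.766, 0.643, -0.0, -0.0]
ft_force: [-0.3, 0.5, -0.5]
grip_width: 0.7
grasp_force: 0.0
```

```bash
python3 g.py .619 -.29 .1 80
```

```text
t 3.95 pos [ 0.6176 -0.291   0.1047] a 80.0 tilt 0.06 f [-0.3  0.5 -0.5] w 0.700 g 0.0 j [ 0.67  0.6  -0.42  1.43  0.25  1.16  0.04]
shift/0.4 now-frame [0.0032 0.0031 0.0117] spin -0.0001
shift after spin [0.0032 0.0031 0.0117]
```

>>> arm_command:
  series: "1 0 0.003 0.005 0;1 0 0 0 0;1 0 0 0 0;1 0 0 0 0;1 0 0 0 0;1 0 0 0 0;1 0 0 0 0;1 0 0 0 0;1 0 0 -0.01 0;1 0 0 -0.02 0"
  newtons: 60

```text
clock: 5.2
position: [0.6186, -0.2912, 0.115]
ee_rot: [0.766, 0.643, -0.0, -0.001]
ft_force: [-0.2, -0.2, -0.7]
grip_width: 0.107
grasp_force: 60.0
```

```bash
python3 g.py .619 -.29 .28 80
```

```text
t 5.20 pos [ 0.6186 -0.2912  0.115 ] a 80.0 tilt 0.08 f [-0.2 -0.2 -0.7] w 0.107 g 60.0 j [ 0.67  0.59 -0.42  1.42  0.25  1.18  0.04]
shift/0.4 now-frame [ 3.400e-03 -1.000e-04 -4.124e-01] spin -0.0002
shift after spin [ 3.200e-03  4.000e-04 -4.124e-01]
```

>>> arm_command:
  series: "1 0 0 -0.04 0;1 0 0 -0.05 0;1 0 0 -0.05 0;1 0 0 -0.05 0;1 0 0 -0.05 0;1 0 0 -0.05 0;1 0 0 -0.05 0;1 0 0 -0.05 0;1 0 0 -0.03 0;1 0 0 0 0"

```text
clock: 6.45
position: [0.6194, -0.2914, 0.2845]
ee_rot: [0.766, 0.643, 0.0, 0.001]
ft_force: [0.3, -0.9, -1.4]
grip_width: 0.107
grasp_force: 60.0
```

```bash
python3 g.py .550 .3515 .28 100.6
```

```text
t 6.45 pos [ 0.6194 -0.2914  0.2845] a 80.0 tilt 0.08 f [ 0.3 -0.9 -1.4] w 0.107 g 60.0 j [ 0.67  0.49 -0.44  1.21  0.2   1.49  0.08]
shift/0.4 now-frame [ 1.5525 -0.4508  0.0101] spin -0.1146
shift after spin [1.6118 0.1251 0.0113]
```

>>> arm_command:
  series: "1 0 0 0 -0.0573;1 0 0 0 -0.0573;1 0.07 0.006 0 0;1 0.1 0.008 0 0;1 0.1 0.008 0 0;1 0.1 0.008 0 0;1 0.1 0.008 0 0;1 0.1 0.008 0 0;1 0.1 0.008 0 0;1 0.1 0.008 0 0"

```text
clock: 7.7
position: [0.5862, 0.017, 0.2826]
ee_rot: [0.639, 0.769, -0.0, -0.0]
ft_force: [0.1, -0.4, -1.5]
grip_width: 0.113
grasp_force: 60.0
```

>>> arm_command:
  series: "1 0.1 0.008 0 0;1 0.1 0.008 0 0;1 0.1 0.008 0 0;1 0.1 0.008 0 0;1 0.1 0.008 0 0;1 0.1 0.008 0 0;1 0.1 0.008 0 0;1 0.08 0.008 0 0;1 0.04 0.003 0 0;1 0 0 0 0"

```text
clock: 8.95
position: [0.5523, 0.3437, 0.2828]
ee_rot: [0.638, 0.77, -0.0, -0.0]
ft_force: [0.6, 0.0, -0.9]
grip_width: 0.108
grasp_force: 60.0
```

```bash
python3 g.py .554 .352 .108 100.6;  python3 - <<'E'
from workcell import viewer
import cv2,numpy as np
a=viewer.camera("top")["pixels"][130:300,130:310,::-1];b=viewer.camera("scene")["pixels"][100:310,340:530,::-1]
o=np.zeros((420,800,3),np.uint8)
A=cv2.resize(a,None,fx=2.2,fy=2.2,interpolation=2);B=cv2.resize(b,None,fx=2,fy=2,interpolation=2)
o[:A.shape[0],:A.shape[1]]=A;o[:B.shape[0],400:400+B.shape[1]]=B;cv2.imwrite("pics/z2.png",o)
E
```

```text
t 8.95 pos [0.5523 0.3437 0.2828] a 100.7 tilt 0.06 f [ 0.6  0.  -0.9] w 0.108 g 60.0 j [-0.1   0.48 -0.75  1.3   0.32  1.48 -0.64]
shift/0.4 now-frame [0.0196 0.0084 0.4371] spin 0.0005
shift after spin [0.0195 0.0079 0.4371]
```

View pics/z2.png

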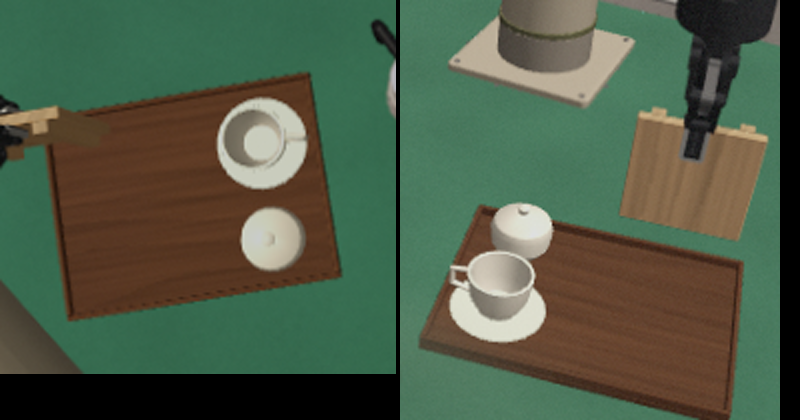

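>>> arm_command:
  series: "1 0.0195 0.008 0.03 0;1 0 0 0.055 0;1 0 0 0.055 0;1 0 0 0.055 0;1 0 0 0.055 0;1 0 0 0.055 0;1 0 0 0.055 0;1 0 0 0.045 0;1 0 0 0.03 0;1 0 0 0 0"

```text
clock: 10.3
position: [0.5543, 0.3512, 0.1086]
ee_rot: [0.639, 0.769, -0.001, -0.0]
ft_force: [-0.2, -0.0, -0.5]
grip_width: 0.108
grasp_force: 60.0
```

>>> arm_command:
  series: "1 0 0 0.002 0;1 0 0 0.002 0;1 0 0 0.002 0;1 0 0 0.002 0;1 0 0 0.002 0;1 0 0 0.002 0;1 0 0 0 0;1 0 0 0 0;1 0 0 0 0;1 0 0 0 0"

```text
clock: 11.55
position: [0.5545, 0.3515, 0.1047]
ee_rot: [0.639, 0.769, -0.0, 0.0]
ft_force: [0.1, -0.3, -1.0]
grip_width: 0.105
grasp_force: 60.0
```

```bash
python3 g.py .554 .352 .103 100.6
```

```text
t 11.55 pos [0.5545 0.3515 0.1047] a 100.6 tilt 0.01 f [ 0.1 -0.3 -1. ] w 0.105 g 60.0 j [-0.13  0.61 -0.7   1.5   0.42  1.18 -0.72]
shift/0.4 now-frame [ 0.0015 -0.0011  0.0043] spin -0.0
shift after spin [ 0.0015 -0.0011  0.0043]
```

>>> arm_command:
  series: "1 0 0 0.002 0;1 0 0 0.002 0;1 0 0 0.001 0;1 0 0 0 0;1 0 0 0 0;1 0 0 0 0;1 0 0 0 0;1 0 0 0 0;1 0 0 0 0;1 0 0 0 0"

```text
clock: 12.8
position: [0.5548, 0.3516, 0.1038]
ee_rot: [0.639, 0.769, 0.0, 0.0]
ft_force: [-2.3, -3.6, 8.2]
grip_width: 0.106
grasp_force: 61.6
```

>>> arm_command:
  series: "0.9 0 0 -0.001 0;0.85 0 0 0 0;0.75 0 0 0 0;0.65 0 0 0 0;0.53 0 0 0 0;0.53 0 0 0 0;0.53 0 -0.01 0 0;0.53 0 -0.01 0 0;0.53 0 -0.01 0 0;0.53 0 -0.01 0 0"
  newtons: 20

```text
clock: 14.05
position: [0.5386, 0.3485, 0.1032]
ee_rot: [0.639, 0.769, 0.0, 0.0]
ft_force: [0.7, -0.3, 0.4]
grip_width: 0.468
grasp_force: 0.1
```

```bash
python3 g.py .554 .352 .103 100.6; cat >v.py <<'E'
import sys,cv2,numpy as np
from workcell import viewer
a=viewer.camera("top")["pixels"][130:300,130:310,::-1];b=viewer.camera("scene")["pixels"][100:310,340:530,::-1]
o=np.zeros((420,800,3),np.uint8)
A=cv2.resize(a,None,fx=2.2,fy=2.2,interpolation=2);B=cv2.resize(b,None,fx=2,fy=2,interpolation=2)
o[:A.shape[0],:A.shape[1]]=A;o[:B.shape[0],400:400+B.shape[1]]=B;cv2.imwrite(sys.argv[1],o)
E
python3 v.py pics/z3.png
```

```text
t 14.05 pos [0.5386 0.3485 0.1032] a 100.6 tilt 0.02 f [ 0.7 -0.3  0.4] w 0.468 g 0.1 j [-0.12  0.59 -0.71  1.55  0.41  1.16 -0.73]
shift/0.4 now-frame [0.0015 0.0396 0.0004] spin 0.0
shift after spin [0.0015 0.0396 0.0004]
```

View pics/z3.png

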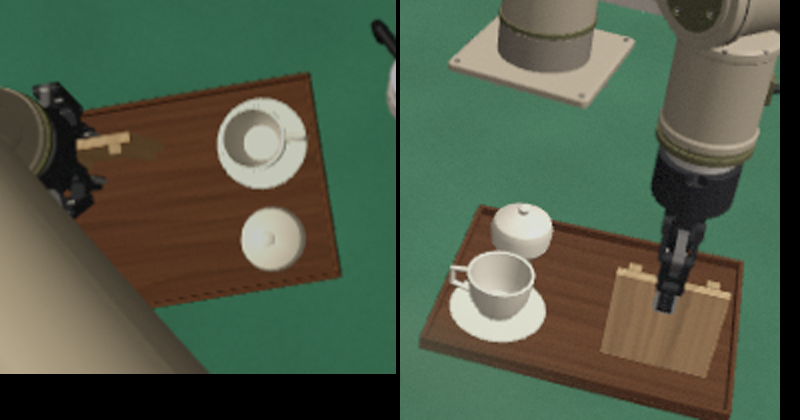

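The board stands free in the tray between the fingers, so I'll tip it towards the robot.

>>> arm_command:
  series: "0.53 0 -0.01 0 0;0.53 0 -0.01 0 0;0.53 0 -0.01 0 0;0.53 0 -0.012 0 0;0.53 0 -0.012 0 0;0.53 0 -0.012 0 0;0.53 0 -0.012 0 0;0.53 0 -0.012 0 0;0.53 0 -0.012 0 0;0.53 0 -0.012 0 0"

```text
clock: 15.4
position: [0.4937, 0.3401, 0.1031]
ee_rot: [0.639, 0.769, -0.0, 0.0]
ft_force: [-0.7, 0.1, 0.4]
grip_width: 0.475
grasp_force: 0.1
```

```bash
python3 g.py;python3 v.py pics/z4.png
```

```text
t 15.40 pos [0.4937 0.3401 0.1031] a 100.6 tilt 0.01 f [-0.7  0.1  0.4] w 0.475 g 0.1 j [-0.1   0.51 -0.74  1.66  0.38  1.12 -0.76]
```

View pics/z4.png

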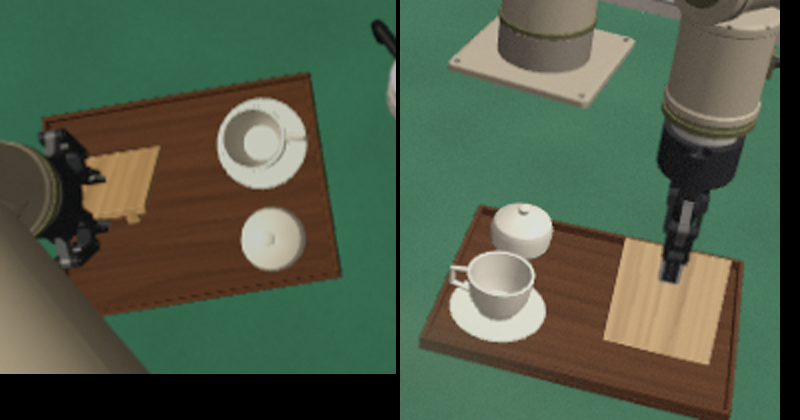

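It's leaning on the front finger under control. Now I'll lower it further.

>>> arm_command:
  series: "0.53 0 -0.012 0 0;0.53 0 -0.012 0.013 0;0.53 0 -0.012 0.013 0;0.53 0 -0.012 0.013 0;0.53 0 -0.012 0.013 0;0.53 0 -0.012 0 0;0.53 0 -0.012 0 0;0.53 0 -0.012 0 0;0.53 0 -0.012 0 0;0.53 0 -0.015 0 0"

```text
clock: 16.75
position: [0.4454, 0.3311, 0.0824]
ee_rot: [0.639, 0.769, 0.0, 0.0]
ft_force: [0.0, -0.9, 1.0]
grip_width: 0.465
grasp_force: 0.0
```

>>> arm_command:
  series: "0.53 0 -0.015 0 0;0.53 0 -0.01 -0.01 0;0.53 0 0 -0.03 0;0.53 0 0 -0.06 0;0.53 0 0 -0.08 0;0.53 0 0 -0.08 0;0.53 0.08 0 -0.08 0;0.53 0.08 0 -0.05 0;0.53 0.08 0 -0.05 0;0.53 0.08 0 0 0"

```text
clock: 18.0
position: [0.4126, 0.4567, 0.2611]
ee_rot: [0.639, 0.769, 0.002, 0.0]
ft_force: [-0.0, 0.4, -0.2]
grip_width: 0.472
grasp_force: 0.0
```

```bash
python3 g.py;python3 v.py pics/z5.png
```

```text
t 18.00 pos [0.4126 0.4567 0.2611] a 100.6 tilt 0.21 f [-0.   0.4 -0.2] w 0.472 g 0.0 j [-0.28  0.42 -0.85  1.44  0.32  1.41 -0.94]
```

View pics/z5.png

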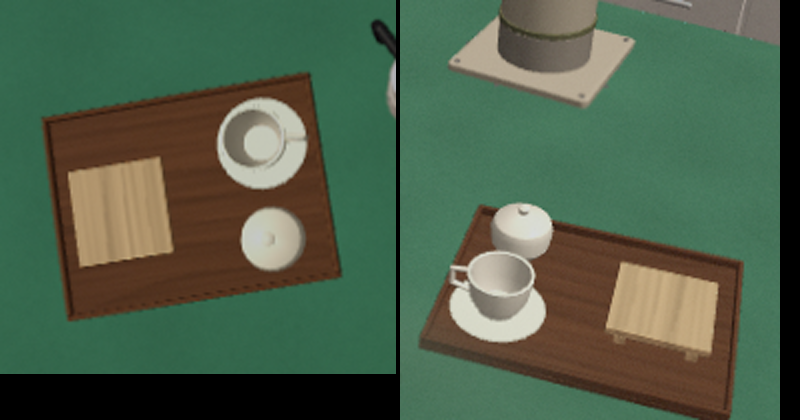

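The stand lies flat, smooth face up, in the clear end at zoom position (120,212). I'll measure its centre.

```bash
python3 - <<'E'
from h import *
from workcell import viewer
for n,(x0,x1,y0,y1) in {"top":(150,215,195,260),"scene":(635,0,0,0)}.items():
    c=viewer.camera(n);H=cv2.cvtColor(c["pixels"],cv2.COLOR_RGB2HSV)
    m=((H[:,:,0]<25)&(H[:,:,1]>50)&(H[:,:,2]>140)).astype(np.uint8)*255
    z=np.zeros_like(m)
    if n=="scene":x0,x1,y0,y1=640,705,228,278;x0,x1=640-0,705
    if n=="scene":x0,x1,y0,y1=435,505,225,278
    z[y0:y1,x0:x1]=m[y0:y1,x0:x1];q=quad(z);P=plane(c,q,.026);print(n,q.tolist(),P[:,:2].round(4).tolist(),P.mean(0).round(4))
    if n=="top":
        d=(H[:,:,2]<255)
E
python3 g.py .6285 .0035 .2 40
```

```text
top [[202, 202], [208, 243], [166, 250], [161, 208]] [[0.5477, 0.2987], [0.4455, 0.2785], [0.4248, 0.3854], [0.53, 0.4042]] [0.487  0.3417 0.026 ]
scene [[450, 231], [498, 241], [495, 275], [443, 264]] [[0.4412, 0.2789], [0.4189, 0.3844], [0.5251, 0.4064], [0.5489, 0.3012]] [0.4835 0.3427 0.026 ]
t 18.20 pos [0.412  0.4554 0.2587] a 100.7 tilt 0.01 f [ 0.2 -0.3  0.7] w 0.471 g 0.0 j [-0.28  0.42 -0.84  1.45  0.32  1.41 -0.94]
shift/0.4 now-frame [-1.2104  0.3229  0.1465] spin 0.337
shift after spin [-0.3116  1.2133  0.1468]
```

>>> arm_command:
  series: "0 0 0 0 0.0562;0 0 0 0 0.0562;0 0 0 0 0.0562;0 0 0 0 0.0562;0 0 0 0 0.0562;0 0 0 0 0.0562;0 -0.02 0.08 0 0;0 -0.025 0.1 0 0;0 -0.025 0.1 0 0;0 -0.025 0.1 0 0"

```text
clock: 19.45
position: [0.4816, 0.3113, 0.2588]
ee_rot: [0.94, 0.34, 0.0, 0.0]
ft_force: [1.6, -1.0, 0.2]
grip_width: 1.003
grasp_force: 0.0
```

>>> arm_command:
  series: "0 -0.026 0.1 0 0;0 -0.026 0.1 0 0;0 -0.026 0.1 0 0;0 -0.026 0.1 0 0;0 -0.026 0.1 0 0;0 -0.026 0.1 0 0;0 -0.026 0.1 0 0;0 -0.026 0.1 0 0;0 -0.01 0.035 0 0;0 0 0 0 0"

```text
clock: 20.7
position: [0.6278, 0.0006, 0.2584]
ee_rot: [0.94, 0.34, -0.0, -0.0]
ft_force: [0.4, 1.2, -0.4]
grip_width: 0.997
grasp_force: 0.0
```

```bash
python3 g.py .6285 .0035 .1 40;  python3 - <<'E'
from workcell import viewer
import cv2,numpy as np
a=viewer.camera("top")["pixels"][90:250,240:400,::-1];b=viewer.camera("scene")["pixels"][60:260,220:380,::-1]
o=np.zeros((500,800,3),np.uint8)
A=cv2.resize(a,None,fx=2.5,fy=2.5,interpolation=2);B=cv2.resize(b,None,fx=2.5,fy=2.5,interpolation=2)
o[:A.shape[0],:A.shape[1]]=A;o[:B.shape[0],400:400+B.shape[1]]=B;cv2.imwrite("pics/z6.png",o)
E
```

```text
t 20.70 pos [6.278e-01 6.000e-04 2.584e-01] a 39.8 tilt 0.00 f [ 0.4  1.2 -0.4] w 0.997 g 0.0 j [ 0.25  0.37 -0.42  1.42  0.15  1.38 -1.05]
shift/0.4 now-frame [ 0.006  -0.0045  0.396 ] spin -0.0013
shift after spin [ 0.006  -0.0045  0.396 ]
```

View pics/z6.png

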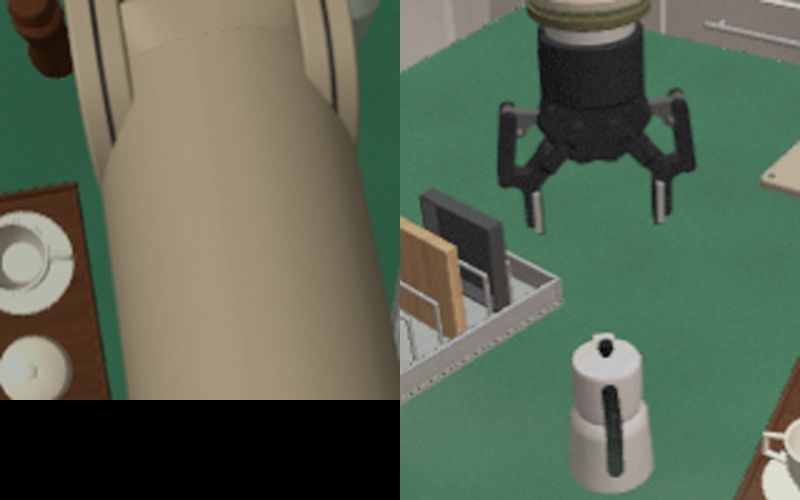

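>>> arm_command:
  series: "0 0.006 -0.004 0.03 0;0 0 0 0.05 0;0 0 0 0.05 0;0 0 0 0.05 0;0 0 0 0.05 0;0 0 0 0.05 0;0 0 0 0.05 0;0 0 0 0.045 0;0 0 0 0.03 0;0 0 0 0 0"

```text
clock: 22.05
position: [0.6283, 0.0047, 0.0953]
ee_rot: [0.94, 0.341, -0.001, -0.0]
ft_force: [-1.1, -0.0, 0.5]
grip_width: 1.001
grasp_force: 0.0
```

>>> arm_command:
  series: "0.1 0 0 0 0;0.2 0 0 0 0;0.3 0 0 0 0;0.4 0 0 0 0;0.5 0 0 0 0;0.6 0 0 0 0;0.6 0 0 0 0;0.6 0 0 0 0;0.6 0 0 0 0;0.6 0 0 0 0"
  newtons: 40

```text
clock: 23.3
position: [0.6294, 0.0045, 0.0973]
ee_rot: [0.94, 0.341, 0.001, 0.0]
ft_force: [-0.5, -1.6, 4.5]
grip_width: 0.691
grasp_force: 42.3
```

```bash
python3 g.py .6285 .0035 .1 40
```

```text
t 23.30 pos [0.6294 0.0045 0.0973] a 39.9 tilt 0.10 f [-0.5 -1.6  4.5] w 0.691 g 42.3 j [ 0.23  0.5  -0.4   1.6   0.21  1.09 -1.1 ]
shift/0.4 now-frame [-0.0034  0.0004 -0.0067] spin -0.0007
shift after spin [-0.0034  0.0004 -0.0067]
```

>>> arm_command:
  series: "0.7 0 0 0 0;0.7 0 0 -0.01 0;0.7 0 0 -0.02 0;0.7 0 0 -0.03 0;0.7 0 0 -0.04 0;0.7 0 0 -0.04 0;0.7 0 0 -0.04 0;0.7 0 0 -0.04 0;0.7 0 0 -0.03 0;0.7 0 0 -0.02 0"
  newtons: 60

```text
clock: 24.55
position: [0.6289, 0.0047, 0.2051]
ee_rot: [0.94, 0.341, 0.0, 0.0]
ft_force: [-0.0, -0.1, -4.6]
grip_width: 0.688
grasp_force: 65.3
```

```bash
python3 g.py .4865 .343 .205 40
```

```text
t 24.55 pos [0.6289 0.0047 0.2051] a 39.9 tilt 0.03 f [-0.  -0.1 -4.6] w 0.688 g 65.3 j [ 0.24  0.4  -0.42  1.49  0.17  1.28 -1.07]
shift/0.4 now-frame [ 2.694e-01 -8.772e-01  1.000e-04] spin -0.0006
shift after spin [ 2.709e-01 -8.767e-01  3.000e-04]
```

>>> arm_command:
  series: "0.7 0.005 -0.015 0 0;0.7 0.01 -0.035 0 0;0.7 0.015 -0.05 0 0;0.7 0.02 -0.06 0 0;0.7 0.02 -0.06 0 0;0.7 0.02 -0.06 0 0;0.7 0.02 -0.06 0 0;0.7 0.02 -0.06 0 0;0.7 0.02 -0.06 0 0;0.7 0.02 -0.06 0 0"

```text
clock: 25.8
position: [0.5459, 0.2102, 0.2041]
ee_rot: [0.94, 0.342, -0.0, -0.0]
ft_force: [-0.1, -0.1, -5.0]
grip_width: 0.69
grasp_force: 65.3
```

>>> arm_command:
  series: "0.7 0.02 -0.06 0 0;0.7 0.02 -0.06 0 0;0.7 0.02 -0.06 0 0;0.7 0.015 -0.06 0 0;0.7 0.012 -0.05 0 0;0.7 0.01 -0.04 0 0;0.7 0.005 -0.02 0 0;0.7 0 0 0 0;0.7 0 0 0 0;0.7 0 0 0 0"

```text
clock: 27.05
position: [0.4895, 0.3407, 0.2042]
ee_rot: [0.94, 0.341, -0.0, 0.0]
ft_force: [1.0, 0.6, -4.3]
grip_width: 0.687
grasp_force: 65.4
```

```bash
python3 g.py .4865 .343 .128 40
```

```text
t 27.05 pos [0.4895 0.3407 0.2042] a 39.8 tilt 0.03 f [ 1.   0.6 -4.3] w 0.687 g 65.4 j [-0.21  0.36 -0.59  1.58  0.21  1.27 -1.71]
shift/0.4 now-frame [-0.0021 -0.0093  0.1905] spin -0.001
shift after spin [-0.0021 -0.0093  0.1905]
```

>>> arm_command:
  series: "0.7 -0.002 -0.009 0.01 0;0.7 0 0 0.03 0;0.7 0 0 0.03 0;0.7 0 0 0.03 0;0.7 0 0 0.03 0;0.7 0 0 0.03 0;0.7 0 0 0.02 0;0.7 0 0 0.01 0;0.7 0 0 0 0;0.7 0 0 0 0"

```text
clock: 28.3
position: [0.4863, 0.3439, 0.1287]
ee_rot: [0.94, 0.341, 0.0, -0.0]
ft_force: [-0.2, 0.3, -5.1]
grip_width: 0.686
grasp_force: 65.4
```

>>> arm_command:
  series: "0.7 0 0 0.003 0;0.7 0 0 0.002 0;0.7 0 0 0.002 0;0.7 0 0 0.002 0;0.7 0 0 0.001 0;0.7 0 0 0.001 0;0.7 0 0 0 0;0.7 0 0 0 0;0.7 0 0 0 0;0.7 0 0 0 0"

```text
clock: 29.55
position: [0.4861, 0.3438, 0.1239]
ee_rot: [0.94, 0.341, 0.0, 0.0]
ft_force: [0.1, -0.4, -5.1]
grip_width: 0.691
grasp_force: 65.4
```

```bash
python3 g.py .4865 .343 .1233 40
```

```text
t 29.55 pos [0.4861 0.3438 0.1239] a 39.9 tilt 0.01 f [ 0.1 -0.4 -5.1] w 0.691 g 65.4 j [-0.23  0.43 -0.58  1.66  0.26  1.12 -1.75]
shift/0.4 now-frame [-0.0004  0.0021  0.0015] spin -0.0005
shift after spin [-0.0004  0.0021  0.0015]
```

>>> arm_command:
  series: "0.7 0 0 0.001 0;0.7 0 0 0.001 0;0.7 0 0 0.001 0;0.7 0 0 0.001 0;0.7 0 0 0 0;0.7 0 0 0 0;0.7 0 0 0 0;0.7 0 0 0 0;0.7 0 0 0 0;0.7 0 0 0 0"

```text
clock: 30.8
position: [0.4864, 0.3439, 0.1234]
ee_rot: [0.94, 0.341, 0.001, 0.0]
ft_force: [-3.0, -3.0, 8.0]
grip_width: 0.686
grasp_force: 66.5
```

>>> arm_command:
  series: "0.3 0 0 -0.002 0;0.28 0 0 0 0;0.2 0 0 0 0;0.1 0 0 0 0;0 0 0 0 0;0 0 0 0 0;0 0 0 0 0;0 0 0 0 0;0 0 0 -0.02 0;0 0 0 -0.03 0"

```text
clock: 32.05
position: [0.486, 0.3437, 0.1437]
ee_rot: [0.94, 0.341, -0.0, 0.0]
ft_force: [-0.7, -0.3, 0.8]
grip_width: 0.996
grasp_force: 0.0
```

>>> arm_command:
  series: "0 0 0 -0.04 0;0 0 0 -0.05 0;0 0 0 -0.05 0;0 0 0 -0.05 0;0 0 0 -0.05 0;0 0 0 -0.05 0;0 -0.05 0 -0.05 0;0 -0.08 0 0 0;0 -0.08 0 0 0;0 0 0 0 0"

```text
clock: 33.3
position: [0.4208, 0.289, 0.2804]
ee_rot: [0.94, 0.341, 0.001, 0.001]
ft_force: [0.7, 0.2, -0.5]
grip_width: 0.998
grasp_force: 0.0
```

```bash
python3 g.py;python3 v.py pics/z7.png
```

```text
t 33.30 pos [0.4208 0.289  0.2804] a 39.9 tilt 0.11 f [ 0.7  0.2 -0.5] w 0.998 g 0.0 j [-0.11  0.11 -0.62  1.69  0.06  1.37 -1.61]
```

View pics/z7.png

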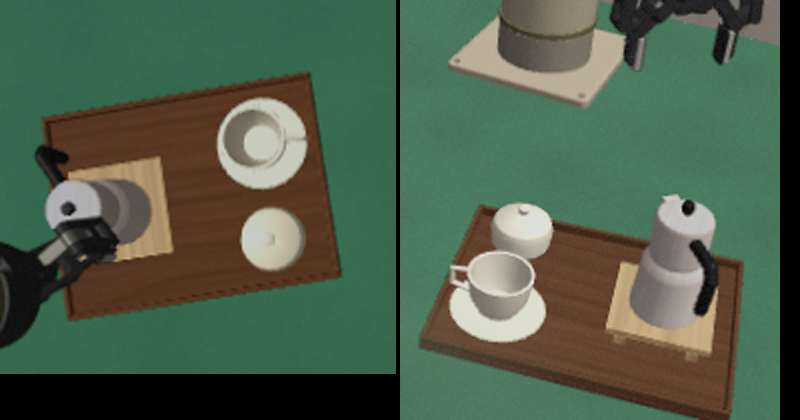

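The pot stands upright near the middle of the stand: its base is around zoom (667,300), the stand's centre is around (662,307), and the gripper is clear. Handing in.

```bash
python3 -c "
from workcell import manip
print(manip.hand_in())"
```

```text
the job is handed in; nothing more can be done
None
```

The job is handed in (no verdict was returned): the pot stand lies smooth face up about 8 mm from the middle of the tray's clear end, the coffee pot stands upright near its middle, and the basket and the rest of the tray were left alone.

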